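# Clear the trimmings into the prep board's scrap drawer

## Robot

A 6-joint arm with a two-finger parallel gripper is mounted at the origin on a cart in front of the work surface, level with it; the furniture and walls round the work are solid. World frame = base frame: x ahead of the robot, y to its left, z up, the work surface at z = 0. Lengths are in m, angles in rad, forces in N, time in s.
With the tool pointing down it reaches from about 0.3 to 0.775 m from the base axis. Payload 14.6 kg.
Tool frame: the origin (TCP) lies midway between the tips of the shut fingers; the grasp point (between the pads) lies 19 mm behind it; z points along the fingers, y is the line along which they close (so a half turn about z gives the same grasp; the last joint's range is limited). The gripper opens to 85 mm and grips with 20 to 120 N. Pads are 22 mm wide; open, the fingers measure 114 mm over their backs; the gripper's body (76 mm by 85 mm) begins 54 mm behind the grasp point. The pads swing forward as they close: fully open they stand 13 mm farther back than shut.
Start: joints at [1.207, 0.3, 1.521, -0, 1.321, -0.067], TCP at [0.161, 0.526, 0.231] pointing down, gripper open.
Joint ranges: [-3.03, 3.03], [-0.79, 2.21], [0.23, 2.52], [-1.04, 4.18], [0, 3.07], [-2.55, 2.55]. Speed limits (rad/s): [2.22, 2.22, 2.57, 3.14, 3.14, 3.14].

## Interface

Orientations are given as a 3x3 rotation matrix whose columns are the frame's x, y, z axes.
In Python, from station import ctrl, vision gives the robot as it stands. The module is installed in compiled form; this text tells all that it offers.
- The arm moves only by the tool step_arm, never from a script. Its arguments are lists of equal length, an entry for each row: "xyz": the shift along the tool's x, y, z normalised to -1 to 1, where 1 is 4 cm, a list of three; "roll": the turn about the tool's z normalised to -1 to 1, where 1 is 5 degrees. A call has exactly 5 rows; each row shifts and turns the commanded pose from where the row before left it, along the tool's axes as they then stand; what a row does not reach is not made up. A row lasts 1/10 s, in which the tool goes at most 50 mm and 8.59 degrees, less where a joint would pass 70% of its speed; a pose out of reach is approached as far as the arm can. A call with a number of a shift or a turn outside -1 to 1 is refused whole. A call with a gripper value outside its range is refused whole. "jaw" is the opening, from 0 (shut) to 1 (fully open), set as the call begins (left out, the last holds). The fingers move at their own pace and stop on an object; the grip force is fixed at half the most. Time passes only in rows, so rows that do not move let the fingers close, or fill a call up. It gives the time, the measured TCP pose, the force, the opening and the grip force at its end, in the units of the state.
- ctrl.observe(): the state, without advancing time (a new reading comes with each control period).
- vision.read_camera(name): name is "side" or "top"; returns a dict with "frame" (420x560x3 uint8, red, green, blue), "K" (3x3 intrinsics, pixels), "R" (3x3) and "t" (3): a world point X has camera coordinates R X + t. Camera axes: x right, y down, z forward; pixel columns grow to the right and rows downward; lengths in m; the calibration is good to about 2 mm. A picture is of the moment at which its call begins. There is no depth.
- ctrl.close_job(): hands the job in; it is judged then, once.
The state is a dict: "clock": time; "joint_positions": joint angles; "qvel": joint speeds; "joint_efforts": joint torques, N m; "tool_pos": TCP position; "tool_rot": TCP orientation; "ft_force": force on the tool from outside, world axes, zero at the start; "ft_torque": the same for the moment, N m; "grip_width": finger opening in m; "finger_force": force on a finger pad.
Only numpy, scipy, OpenCV 4.12 (cv2) and the standard library are available. Lean on these libraries where they do the work, as an engineer would, in place of code of your own. Each camera call takes 0.05 s, during which the arm holds its last target. There are 200 camera calls.

## Task

Clear up after the vegetable prep: pull the scrap drawer of the bamboo prep board at least three quarters of the way out, sweep the carrot end and the courgette end along the board and over its edge into the drawer without picking them up, and drop the stray onion end from the worktop in as well. Finally push the drawer fully shut with all three inside; leave the garlic bulb where it is on the board.

Things in the scene. Friction and masses are not known exactly. Their poses are not given: they have to be found in the camera images.
- prep_station: bamboo prep board on a box, 280 (x) x 200 (y) x 100 mm high, does not slide. Origin: centre of its underside, z up. The cutting surface is the flat top at z = 0.100, without a rim; the slab is 18 mm thick. The drawer comes out of the end at x = -0.140, along the station's own -x; this end points to the robot's right.
- scrap_drawer (a joint): travel of the scrap drawer in m: 0 shut, 0.140 fully out (along the station's -x); it slides with light friction and stays where it is left. It may stand a little open at the start.
- drawer_floor (a point): point on the drawer's inner floor, moves with it; axes as the station's. White open tub, wooden front; inside, from this point: x -0.118 to 0.130, y -0.083 to 0.083, walls 4 mm, rim 56 mm above the floor. Shut, it lies at (-0.004, 0, 0.016) in the station's frame. Pulled fully out, about 120 mm of the tub is open beyond the board's edge; the rest stays beneath the board.
- knob (a point): centre of the drawer's round wooden knob, 29 mm in diameter, its axis along the station's x, at 60 mm height; the thick part reaches 14 mm to each side of this point along x, the drawer's front plate begins 32 mm behind it (+x) and the board's edge 28 mm behind it when shut.
- carrot_end: orange carrot end with short green stalk stubs, 37 mm across and 24 mm high (stubs to 34 mm), standing on its flat cut face on the board. Origin: centre of the cut face, z up. About 20 g.
- courgette_end: dark green courgette end with a pale stem, 42 mm across and 27 mm high (stem to 36 mm), standing on its flat cut face on the board. Origin: centre of the cut face, z up. About 28 g.
- onion_end: purple red-onion end, 39 mm across at 7 mm height, narrowing above, 29 mm high (34 mm with its dry tip), standing on its flat cut face on the worktop, between the board and the robot. Origin: centre of the cut face, z up. About 22 g.
- garlic: white garlic bulb, 60 mm across and 59 mm high, standing at the end of the board away from the drawer. Origin: centre of its underside. It stays.
Mind the look-alikes: they are no part of the job. Of the things like the courgette_end, leave any that is blue or yellow; of the rest the smaller one is meant.

How it is judged:
By the outcome, as a careful person would: the job done as asked, in the order asked, and still so for the second after the job is handed in, with the robot touching nothing.
It also fails if it takes over 72 s, if anything falls off the work surface, if the arm or the gripper's body presses on something with over 40 N, if the wrist force passes 120 N, or if a joint passes its speed limit or range.

## Working session

There is one attempt and no reset: what is moved stays moved. The work goes in short steps, Python scripts to look and compute and a tool call to move; the robot and the scene stay as the last step left them, time stands still between calls to the robot, and variables do not carry over. Pictures are saved under pics/ and viewed, at most 10 in all, crops included, and the job is handed in when it is done.

Besides the shell and the picture viewer there is one more tool, called after "Call:" as name([rows], argument=value, ...), one row to a line, values as JSON. step_arm: Moves the arm, as the interface text tells. Scaled input: -1 to 1 covers 4 cm each way for a shift and 5 degrees each way for a turn. Its arguments: {"type":"object","properties":{"xyz":{"type":"array","items":{"type":"array","items":{"type":"number"}}},"roll":{"type":"array","items":{"type":"number"}},"jaw":{"type":"number"}},"required":["xyz","roll"]}

```bash
mkdir -p pics; python3 - <<'E'
from station import ctrl, vision
import cv2,pickle
s=ctrl.observe();print(s['clock'],s['tool_pos'],s['tool_rot'],s['grip_width'])
for n in('top','side'):
    c=vision.read_camera(n);pickle.dump(c,open(n+'.pkl','wb'));cv2.imwrite(f'pics/{n}0.png',cv2.resize(c['frame'][...,::-1],(784,588),interpolation=cv2.INTER_CUBIC));print(c['K'],c['R'],c['t'])
E
```

```text
0.0 [0.16075805 0.52573054 0.23069937] [[-9.56282708e-01  2.92443501e-01 -4.26136947e-04]
 [ 2.92443801e-01  9.56282050e-01 -1.12449282e-03]
 [ 7.86564960e-05 -1.19995415e-03 -9.99999277e-01]] 0.08525972855335645
[[392.45895133   0.         279.89443498]
 [  0.         392.45895133 212.64333655]
 [  0.           0.           1.        ]] [[-0.01792367 -0.99945338 -0.02777915]
 [-0.99246558  0.02115269 -0.12068403]
 [ 0.12120566  0.02540675 -0.99230221]] [-0.03354606  0.62274337  0.85002176]
[[404.3874384    0.         275.54086191]
 [  0.         404.3874384  205.62229934]
 [  0.           0.           1.        ]] [[-0.84426102 -0.535803   -0.01176801]
 [-0.34780496  0.56447552 -0.74859809]
 [ 0.40774385 -0.62791921 -0.66291962]] [0.46626851 0.30747166 0.6361902 ]
```

View pics/top0.png

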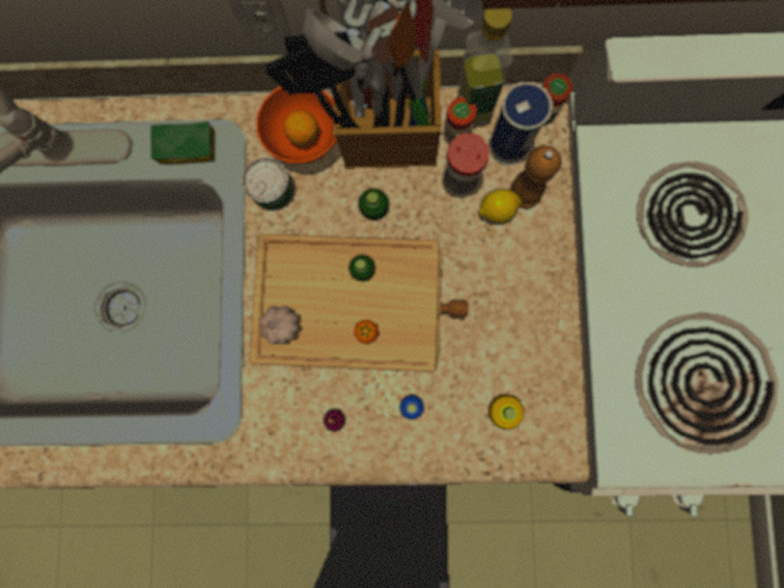

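View pics/side0.png

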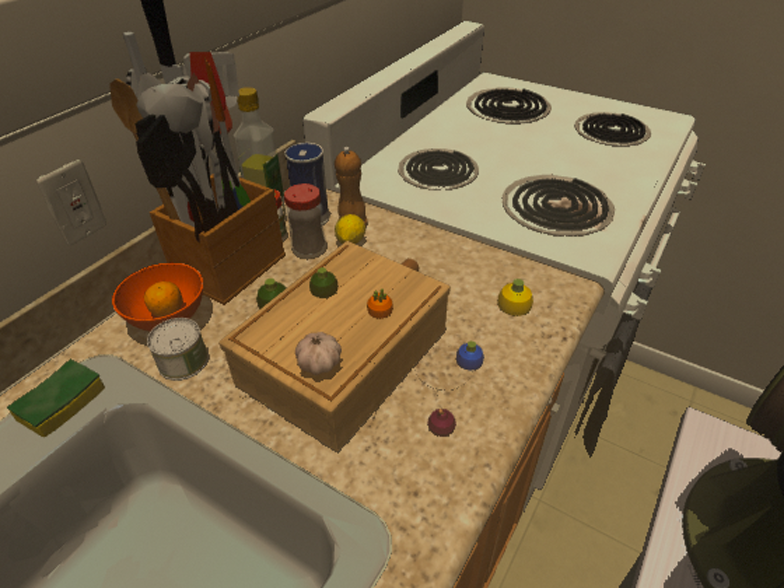

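The top view shows the board with garlic (280,325), carrot (366,331) and a green end (362,267). The knob is at (457,309) and the onion at (335,419). The courgette look-alikes are green on the board (362,267), green on the worktop (374,204), blue (412,406) and yellow (507,412). The green one on the board looks like the smaller of the two greens, so I'll confirm that in a crop.

```bash
cat > h.py <<'E'
import numpy as np,cv2,pickle
def ray(c,u,v):
    d=c['R'].T@np.linalg.solve(c['K'],[u,v,1.]);o=-c['R'].T@c['t'];return o,d
def onz(c,u,v,z):
    o,d=ray(c,u,v);return o+d*(z-o[2])/d[2]
def proj(c,X):
    p=c['K']@(c['R']@np.asarray(X)+c['t']);return p[:2]/p[2]
def shot(name,fn,x0,y0,x1,y1,s):
    from station import vision
    c=vision.read_camera(name);pickle.dump(c,open(name+'.pkl','wb'));crop(c,fn,x0,y0,x1,y1,s);return c
def crop(c,fn,x0,y0,x1,y1,s):
    cv2.imwrite(fn,cv2.resize(c['frame'][y0:y1,x0:x1,::-1],None,fx=s,fy=s,interpolation=cv2.INTER_CUBIC))
E
python3 - <<'E'
from h import *
t=pickle.load(open('top.pkl','rb'));s=pickle.load(open('side.pkl','rb'))
crop(t,'pics/tc.png',170,135,360,285,4)
crop(s,'pics/sc.png',150,165,350,315,4)
for n,u,v,z in [('c1',262,236,.1),('c2',440,241,.1),('c3',437,370,.1),('c4',251,362,.1),('carrot',366,331,.124),('courg',362,267,.127),('far',374,204,.03),('onion',335,419,.02),('knob',457,309,.06),('garlic',280,325,.14)]:
    print(n,onz(t,u/1.4,v/1.4,z).round(4))
for n,u,v,z in [('carrot',380,304,.112),('courg',323,285,.113),('far',271,294,.015),('onion',441,424,.012),('bR',450,289,.1),('bF',335,437,0.),('bFt',332,404,.1),('bL',222,344,.1)]:
    print('s',n,onz(s,u/1.4,v/1.4,z).round(4))
E
```

```text
c1 [0.7137 0.1497 0.1   ]
c2 [ 0.6993 -0.1219  0.1   ]
c3 [ 0.5056 -0.1119  0.1   ]
c4 [0.5223 0.1642 0.1   ]
carrot [ 0.5636 -0.0097  0.124 ]
courg [ 0.6572 -0.0052  0.127 ]
far [ 0.7805 -0.0187  0.03  ]
onion [0.4296 0.0496 0.02  ]
knob [ 0.5992 -0.1479  0.06  ]
garlic [0.5736 0.1118 0.14  ]
s carrot [ 0.5652 -0.0077  0.112 ]
s courg [0.6575 0.0029 0.113 ]
s far [ 0.7937 -0.0173  0.015 ]
s onion [0.426  0.0594 0.012 ]
s bR [ 0.5018 -0.0999  0.1   ]
s bF [ 0.541   0.1458 -0.    ]
s bFt [0.526  0.1604 0.1   ]
s bL [0.7103 0.159  0.1   ]
```

View pics/tc.png

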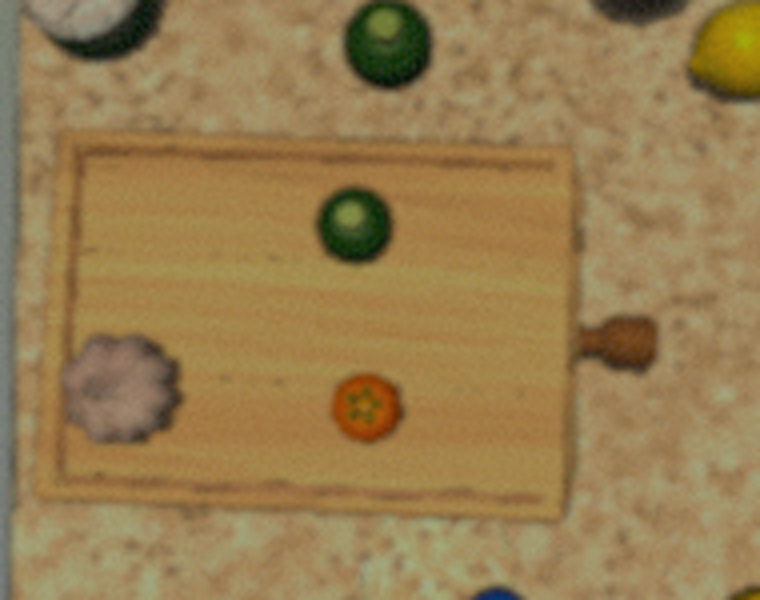

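View pics/sc.png

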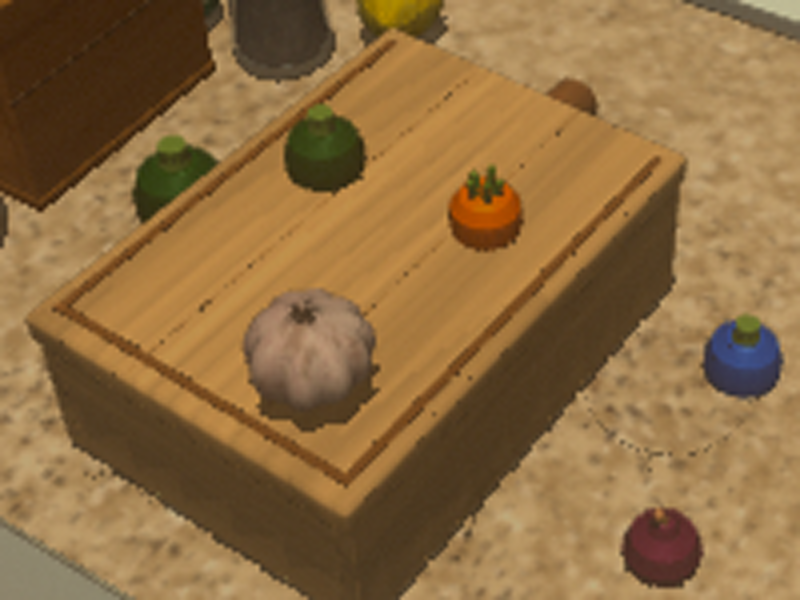

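The board green is about 39 mm across (crop width 74 px at 0.82 m depth). The worktop green at (388,43) in the crop is about 50 mm (86 px). So the one on the board is meant. Next I fit the station pose and start turning the tool.

```bash
cat >> h.py <<'E'
def st():
    d=np.load('st.npz');return d['R'],d['p']
def w2s(P):
    R,p=st();return R.T@(np.asarray(P,float)-p)
E
python3 - <<'E'
from h import *
from scipy.optimize import least_squares
t=pickle.load(open('top.pkl','rb'));s=pickle.load(open('side.pkl','rb'))
F=lambda u,v:(170+u/4,135+v/4); G=lambda u,v:(150+u/4,165+v/4)
obs=[(t,F(62,132),(.14,-.1*-1,.1)),(t,F(574,147),(-.14,.1,.1)),(t,F(564,520),(-.14,-.1,.1)),(t,F(38,498),(.14,-.1,.1)),
(s,G(396,30),(-.14,.1,.1)),(s,G(684,160),(-.14,-.1,.1)),(s,G(348,517),(.14,-.1,.1)),(s,G(30,322),(.14,.1,.1))]
def rt(q):
    c,n=np.cos(q[2]),np.sin(q[2]);return np.array([[c,-n,0],[n,c,0],[0,0,1]]),np.array([q[0],q[1],0])
def f(q):
    R,p=rt(q);return np.concatenate([proj(c,R@np.array(X)+p)-uv for c,uv,X in obs])
r=least_squares(f,[.61,.02,1.5]);R,p=rt(r.x);np.savez('st.npz',R=R,p=p)
print(r.x,np.degrees(r.x[2]),r.fun.reshape(-1,2).round(1).tolist())
from scipy.optimize import least_squares as L
def tri(a,b):
    A=[];B=[]
    o1,d1=ray(t,*a);o2,d2=ray(s,*b)
    k=np.linalg.lstsq(np.c_[d1,-d2],o2-o1,rcond=None)[0]
    x,y=o1+k[0]*d1,o2+k[1]*d2;return (x+y)/2,np.linalg.norm(x-y)
for n,a,b,z in [('carrot',F(367,408),G(486,215),.114),('courg',F(355,225),G(325,158),.114),('garlic',F(120,390),G(312,350),.13),('onion',(335/1.4,419/1.4),G(662,550),.014)]:
    P,e=tri(a,b);q=(onz(t,*a,z)+onz(s,*b,z))/2
    print(n,P.round(4),round(e,4),'plane',q.round(4),onz(t,*a,z).round(4),'st',w2s(q).round(4))
K=onz(t,*F(631,342),.06);print('knob',K.round(4),w2s(K).round(4),'shut knob nominal world',(R@[-.168,0,.06]+p).round(4))
E
```

```text
[0.62301313 0.01639952 1.18204931] 67.72643654207845 [[-15.1, 61.5], [-18.9, 106.7], [17.7, -76.1], [27.1, -116.3], [77.5, 45.1], [-51.2, -35.3], [-81.3, -75.6], [44.4, 38.1]]
carrot [ 0.5644 -0.0086  0.1072] 0.0022 plane [ 0.5622 -0.0059  0.114 ] [ 0.5631 -0.0096  0.114 ] st [-0.0436  0.0478  0.114 ]
courg [ 0.6608 -0.0033  0.1042] 0.0016 plane [6.562e-01 5.000e-04 1.140e-01] [ 0.6584 -0.0045  0.114 ] st [-0.0021 -0.0368  0.114 ]
garlic [0.5752 0.1169 0.1204] 0.0019 plane [0.5719 0.1189 0.13  ] [0.5736 0.1141 0.13  ] st [0.0755 0.0862 0.13  ]
onion [0.4281 0.052  0.0026] 0.0004 plane [0.427 0.055 0.014] [0.429  0.0504 0.014 ] st [-0.0386  0.196   0.014 ]
knob [ 0.5996 -0.1508  0.06  ] [-0.1636 -0.0417  0.06  ] shut knob nominal world [ 0.5593 -0.1391  0.06  ]
```

Call:
step_arm([
  [0,0,0],
  [0,0,0],
  [0,0,0],
  [0,0,0],
  [0,0,0],
], roll=[1,1,1,1,1], jaw=0.8)

```text
clock: 0.6
tool_pos: [0.1608, 0.5258, 0.2309]
tool_rot: [[-0.741, 0.672, -0.0], [0.672, 0.741, -0.001], [-0.0, -0.001, -1.0]]
ft_force: [-0.7, 0.4, 0.1]
grip_width: 0.068
finger_force: 0.0
```

Call:
step_arm([
  [0,0,0],
  [0,0,0],
  [0,0,0],
  [0,0,0],
  [0,0,0],
], roll=[1,1,1,1,1])

```text
clock: 1.1
tool_pos: [0.1608, 0.5258, 0.2309]
tool_rot: [[-0.387, 0.922, -0.0], [0.922, 0.387, -0.001], [-0.001, -0.001, -1.0]]
ft_force: [0.7, 0.8, -0.3]
grip_width: 0.0681
finger_force: 0.0
```

Call:
step_arm([
  [0,0,0],
  [0,0,0],
  [0,0,0],
  [0,0,0],
  [0,0,0],
], roll=[1,1,1,1,1])

```text
clock: 1.6
tool_pos: [0.1608, 0.5258, 0.2309]
tool_rot: [[0.039, 0.999, -0.0], [0.999, -0.039, -0.001], [-0.001, -0.0, -1.0]]
ft_force: [-0.3, 0.3, -0.3]
grip_width: 0.0686
finger_force: 0.0
```

```bash
python3 - <<'E'
from h import *
from scipy.optimize import least_squares
t=pickle.load(open('top.pkl','rb'));s=pickle.load(open('side.pkl','rb'))
F=lambda u,v:(170+u/4,135+v/4); G=lambda u,v:(150+u/4,165+v/4)
O=[(t,F(62,132),(.14,-.1,.1)),(t,F(574,147),(-.14,-.1,.1)),(t,F(564,520),(-.14,.1,.1)),(t,F(38,498),(.14,.1,.1)),
(s,G(396,30),(-.14,-.1,.1)),(s,G(684,160),(-.14,.1,.1)),(s,G(348,517),(.14,.1,.1)),(s,G(30,322),(.14,-.1,.1))]
def rt(q):
    c,n=np.cos(q[2]),np.sin(q[2]);return np.array([[c,-n,0],[n,c,0],[0,0,1]]),np.array([q[0],q[1],0])
def fit(obs):
    f=lambda q:np.concatenate([proj(c,rt(q)[0]@np.array(X)+rt(q)[1])-uv for c,uv,X in obs])
    r=least_squares(f,[.61,.02,1.5]);print(r.x.round(4),np.degrees(r.x[2]).round(2),r.fun.reshape(-1,2).round(1).tolist());return r.x
fit(O[:4]);fit(O[4:]);R,p=rt(fit(O));np.savez('st.npz',R=R,p=p)
for n,a,b,z in [('carrot',F(367,408),G(486,215),.114),('courg',F(355,225),G(325,158),.114),('garlic',F(120,390),G(312,350),.13),('onion',(335/1.4,419/1.4),G(662,550),.014)]:
    q=(onz(t,*a,z)+onz(s,*b,z))/2;print(n,q.round(4),'st',w2s(q).round(4))
K=onz(t,*F(631,342),.06);print('knob',K.round(4),w2s(K).round(4),'shut knob',(R@[-.168,0,.06]+p).round(4));print(R)
E
```

```text
[0.6101 0.0219 1.5149] 86.8 [[-1.3, -1.2], [1.5, -1.0], [1.4, 0.8], [-1.7, 1.1]]
[0.6093 0.0259 1.5149] 86.8 [[-0.8, -1.1], [2.3, -0.8], [0.4, 1.1], [-2.0, -0.8]]
[0.6101 0.0236 1.5148] 86.79 [[-2.1, -1.2], [0.7, -0.9], [0.5, 0.9], [-2.5, 1.2], [-0.5, -1.7], [2.5, -1.5], [0.9, -0.1], [-1.4, -1.7]]
carrot [ 0.5622 -0.0059  0.114 ] st [-0.0321  0.0461  0.114 ]
courg [6.562e-01 5.000e-04 1.140e-01] st [-0.0205 -0.0474  0.114 ]
garlic [0.5719 0.1189 0.13  ] st [0.093  0.0435 0.13  ]
onion [0.427 0.055 0.014] st [0.021  0.1845 0.014 ]
knob [ 0.5996 -0.1508  0.06  ] [-0.1748  0.0007  0.06  ] shut knob [ 0.6007 -0.1441  0.06  ]
[[ 0.05595599 -0.99843324  0.        ]
 [ 0.99843324  0.05595599  0.        ]
 [ 0.          0.          1.        ]]
```

Call:
step_arm([
  [0,0,0],
  [-0.8,0.6,0],
  [-0.8,0.6,0],
  [-0.8,0.6,0],
  [-0.8,0.6,0],
], roll=[0.2,0,0,0,0], jaw=0.7)

```text
clock: 2.1
tool_pos: [0.2505, 0.3917, 0.2311]
tool_rot: [[0.05, 0.999, -0.0], [0.999, -0.05, -0.0], [-0.0, -0.0, -1.0]]
ft_force: [-0.1, -0.2, -0.1]
grip_width: 0.0597
finger_force: 0.0
```

Call:
step_arm([
  [-0.8,0.6,0],
  [-0.8,0.6,0],
  [-0.8,0.6,0],
  [-0.8,0.6,0],
  [-0.8,0.6,0],
], roll=[0,0,0,0,0])

```text
clock: 2.6
tool_pos: [0.362, 0.2255, 0.2313]
tool_rot: [[0.05, 0.999, 0.0], [0.999, -0.05, 0.0], [0.0, 0.0, -1.0]]
ft_force: [0.0, 0.1, -0.6]
grip_width: 0.06
finger_force: 0.0
```

Call:
step_arm([
  [-0.8,0.6,0],
  [-0.8,0.6,0],
  [-0.8,0.6,0],
  [-0.8,0.6,0],
  [-0.8,0.6,0],
], roll=[0,0,0,0,0])

```text
clock: 3.1
tool_pos: [0.4735, 0.0593, 0.2313]
tool_rot: [[0.05, 0.999, 0.0], [0.999, -0.05, 0.0], [0.0, 0.0, -1.0]]
ft_force: [0.6, 1.2, 0.3]
grip_width: 0.0596
finger_force: 0.0
```

Call:
step_arm([
  [-0.8,0.6,0],
  [-0.8,0.6,0],
  [-0.8,0.6,0],
  [-0.8,0.6,0],
  [-0.8,0.6,0],
], roll=[0,0,0,0,0])

```text
clock: 3.6
tool_pos: [0.585, -0.1067, 0.2311]
tool_rot: [[0.05, 0.999, -0.0], [0.999, -0.05, 0.0], [0.0, -0.0, -1.0]]
ft_force: [0.5, 0.5, 0.8]
grip_width: 0.0597
finger_force: 0.0
```

Call:
step_arm([
  [-0.8,0.4,0],
  [0,0,0.5],
  [0,0,0.5],
  [0,0,0],
  [0,0,0],
], roll=[0,0,0,0,0])

```text
clock: 4.1
tool_pos: [0.5987, -0.1378, 0.1917]
tool_rot: [[0.051, 0.999, -0.0], [0.999, -0.051, 0.0], [0.0, -0.0, -1.0]]
ft_force: [0.3, 0.3, 0.5]
grip_width: 0.0597
finger_force: 0.0
```

Call:
step_arm([
  [-0.35,0.05,0],
  [0,0,0.9],
  [0,0,0.9],
  [0,0,0.7],
  [0,0,0],
], roll=[0.06,0,0,0,0])

```text
clock: 4.6
tool_pos: [0.5986, -0.1524, 0.0886]
tool_rot: [[0.058, 0.998, -0.005], [0.998, -0.058, 0.001], [0.001, -0.005, -1.0]]
ft_force: [0.7, 0.1, -0.2]
grip_width: 0.0597
finger_force: 0.0
```

Call:
step_arm([
  [0,0,0.6],
  [0,0,0.55],
  [0,0,0],
  [0,0,0],
  [0,0,0],
], roll=[0,0,0,0,0])

```text
clock: 5.1
tool_pos: [0.601, -0.1525, 0.0477]
tool_rot: [[0.058, 0.998, 0.003], [0.998, -0.058, -0.001], [-0.001, 0.003, -1.0]]
ft_force: [-1.2, -0.6, -0.5]
grip_width: 0.0601
finger_force: 0.0
```

Call:
step_arm([
  [0,0,0],
  [0,0,0],
  [0,0,0],
  [0,0,0],
  [0,0,0],
], roll=[0,0,0,0,0], jaw=0.0)

```text
clock: 5.6
tool_pos: [0.6018, -0.1523, 0.0469]
tool_rot: [[0.058, 0.998, 0.005], [0.998, -0.058, -0.001], [-0.001, 0.005, -1.0]]
ft_force: [9.9, -0.0, 0.8]
grip_width: 0.0267
finger_force: 59.4
```

Call:
step_arm([
  [-0.3,0,0],
  [-0.5,0,0],
  [-0.5,0,0],
  [-0.5,0,0],
  [-0.5,0,0],
], roll=[0,0,0,0,0])

```text
clock: 6.1
tool_pos: [0.5963, -0.2446, 0.0469]
tool_rot: [[0.057, 0.998, 0.005], [0.998, -0.057, -0.001], [-0.001, 0.005, -1.0]]
ft_force: [10.2, 1.5, 1.9]
grip_width: 0.0267
finger_force: 59.4
```

Call:
step_arm([
  [-0.4,0,0],
  [-0.3,0,0],
  [-0.2,0,0],
  [0,0,0],
  [0,0,0],
], roll=[0,0,0,0,0])

```text
clock: 6.6
tool_pos: [0.5942, -0.2806, 0.0469]
tool_rot: [[0.058, 0.998, 0.005], [0.998, -0.058, -0.002], [-0.002, 0.005, -1.0]]
ft_force: [9.1, -2.1, 1.5]
grip_width: 0.0271
finger_force: 59.6
```

```bash
python3 - <<'E'
from h import *
shot('top','pics/t1.png',170,135,360,285,4)
E
```

```text
(no output)
```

View pics/t1.png

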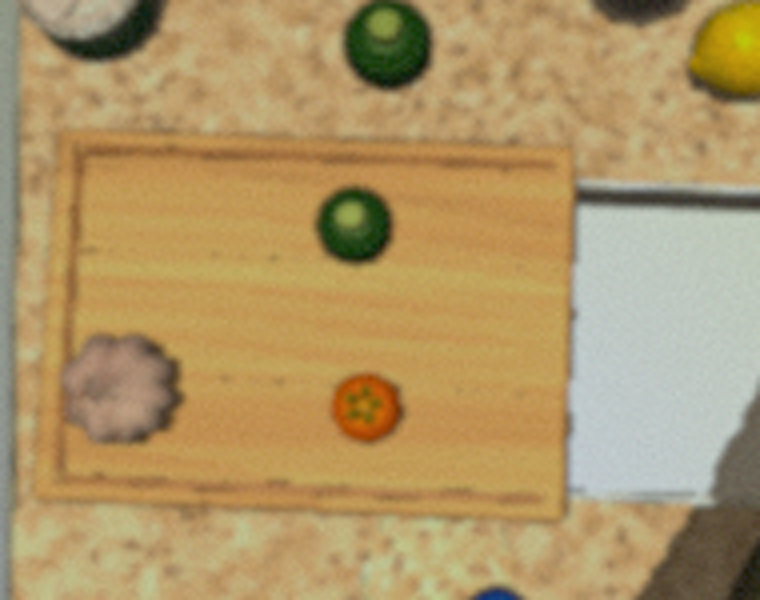

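Call:
step_arm([
  [0,0,0],
  [0,0,0],
  [0,0,-0.8],
  [0,0,-0.9],
  [0,0,-0.9],
], roll=[0,0,0,0,0], jaw=0.7)

```text
clock: 7.15
tool_pos: [0.5922, -0.2796, 0.1504]
tool_rot: [[0.058, 0.998, -0.001], [0.998, -0.058, 0.0], [0.0, -0.001, -1.0]]
ft_force: [0.1, -0.3, 0.8]
grip_width: 0.0598
finger_force: 0.0
```

Call:
step_arm([
  [0,0,-0.8],
  [0.6,-0.12,-0.6],
  [0.8,-0.12,0],
  [0.8,-0.12,0],
  [0.8,-0.12,0],
], roll=[0,0,0,0,0], jaw=0.26)

```text
clock: 7.65
tool_pos: [0.5798, -0.1577, 0.2055]
tool_rot: [[0.058, 0.998, -0.0], [0.998, -0.058, 0.0], [0.0, -0.0, -1.0]]
ft_force: [0.6, -0.3, 0.1]
grip_width: 0.0219
finger_force: 0.0
```

Call:
step_arm([
  [0.8,-0.12,0],
  [0.8,-0.12,0],
  [0.8,-0.12,0],
  [0.8,-0.12,0],
  [0.8,-0.12,0],
], roll=[0,0,0,0,0])

```text
clock: 8.15
tool_pos: [0.5651, 0.0035, 0.2054]
tool_rot: [[0.058, 0.998, -0.0], [0.998, -0.058, -0.0], [-0.0, -0.0, -1.0]]
ft_force: [-0.1, -0.4, 0.6]
grip_width: 0.022
finger_force: 0.0
```

Call:
step_arm([
  [0.8,-0.12,0],
  [0,0,0],
  [0,0,0],
  [0,0,0],
  [0,0,0],
], roll=[0,0,0,0,0])

```text
clock: 8.65
tool_pos: [0.5627, 0.0335, 0.2052]
tool_rot: [[0.059, 0.998, -0.0], [0.998, -0.059, -0.0], [-0.0, -0.0, -1.0]]
ft_force: [0.9, -0.1, 0.2]
grip_width: 0.0224
finger_force: 0.0
```

Call:
step_arm([
  [0.1,0.04,0.5],
  [0,0,0.7],
  [0,0,0.7],
  [0,0,0.5],
  [0,0,0],
], roll=[0,0,0,0,0])

```text
clock: 9.15
tool_pos: [0.5632, 0.0376, 0.1067]
tool_rot: [[0.059, 0.998, -0.005], [0.998, -0.059, -0.0], [-0.0, -0.005, -1.0]]
ft_force: [-0.5, -0.1, 0.4]
grip_width: 0.022
finger_force: 0.0
```

Call:
step_arm([
  [0,0,0.05],
  [-0.1,0,0],
  [-0.1,0,0],
  [-0.1,0,0],
  [-0.1,0,0],
], roll=[0,0,0,0,0])

```text
clock: 9.65
tool_pos: [0.5636, 0.0219, 0.1078]
tool_rot: [[0.058, 0.998, 0.001], [0.998, -0.058, -0.0], [0.0, 0.001, -1.0]]
ft_force: [-0.1, 0.1, -0.1]
grip_width: 0.0223
finger_force: 0.0
```

```bash
python3 - <<'E'
from h import *
shot('side','pics/s1.png',150,115,350,265,4)
E
```

```text
(no output)
```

View pics/s1.png

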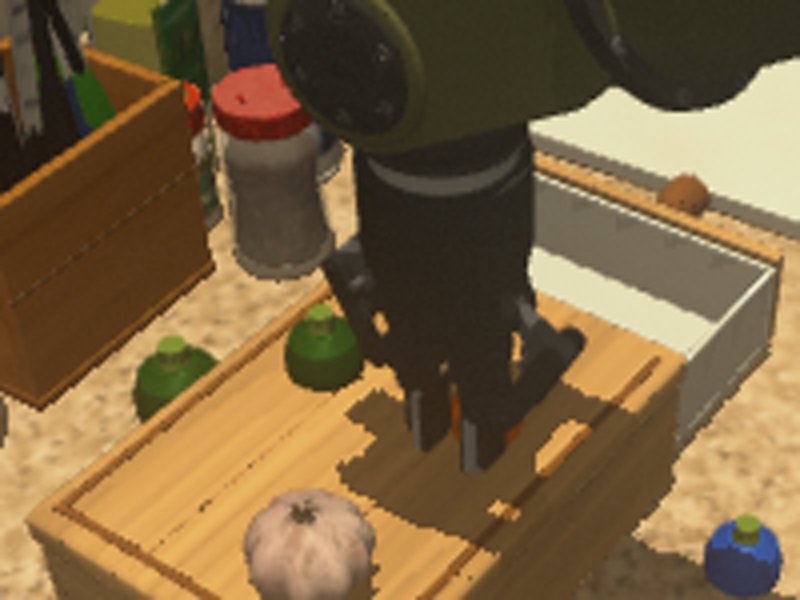

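Both finger tips, around (450,440), stand right behind the carrot, with the gap centred on it, and the drawer is open. Now I sweep.

Call:
step_arm([
  [-0.1,0,0],
  [-0.2,0,0],
  [-0.3,0,0],
  [-0.3,0,0],
  [-0.3,0,0],
], roll=[0,0,0,0,0])

```text
clock: 10.2
tool_pos: [0.5606, -0.0268, 0.1073]
tool_rot: [[0.058, 0.998, -0.0], [0.998, -0.058, -0.0], [-0.0, -0.0, -1.0]]
ft_force: [0.5, 0.7, -0.6]
grip_width: 0.022
finger_force: 0.1
```

Call:
step_arm([
  [-0.3,0,0],
  [-0.3,0,0],
  [-0.3,0,0],
  [-0.25,0,0],
  [-0.2,0,0],
], roll=[0,0,0,0,0])

```text
clock: 10.7
tool_pos: [0.5575, -0.0804, 0.1073]
tool_rot: [[0.058, 0.998, -0.0], [0.998, -0.058, 0.0], [0.0, -0.0, -1.0]]
ft_force: [-0.8, -0.5, 0.7]
grip_width: 0.0223
finger_force: 0.1
```

Call:
step_arm([
  [-0.2,0,0],
  [-0.2,0,0],
  [-0.2,0,0],
  [-0.1,0,0],
  [0,0,0],
], roll=[0,0,0,0,0])

```text
clock: 11.2
tool_pos: [0.556, -0.1079, 0.1073]
tool_rot: [[0.058, 0.998, -0.0], [0.998, -0.058, -0.0], [-0.0, 0.0, -1.0]]
ft_force: [-0.2, 0.3, -0.0]
grip_width: 0.0219
finger_force: 0.0
```

Call:
step_arm([
  [0,0,-0.5],
  [0,0,-0.8],
  [0,0,-0.8],
  [0,0,-0.4],
  [0,0,0],
], roll=[0,0,0,0,0])

```text
clock: 11.7
tool_pos: [0.5568, -0.1073, 0.2097]
tool_rot: [[0.057, 0.998, 0.004], [0.998, -0.057, -0.001], [-0.001, 0.004, -1.0]]
ft_force: [0.2, 0.9, 0.2]
grip_width: 0.0223
finger_force: 0.0
```

```bash
python3 - <<'E'
from h import *
c=shot('side','pics/s2.png',200,105,400,255,4)
t=shot('top','pics/t2.png',170,135,360,285,4)
f=t['frame'].astype(int);m=((f[...,0]>150)&(f[...,1]<110)&(f[...,2]<60));ys,xs=np.nonzero(m[135:285,170:420]);print('top orange',len(xs),xs.mean()+170 if len(xs) else 0,ys.mean()+135 if len(ys) else 0)
print(w2s([.5564,-.105,.1]))
E
```

```text
top orange 26 245.0 177.1153846153846
[-0.13143965  0.04640543  0.1       ]
```

View pics/s2.png

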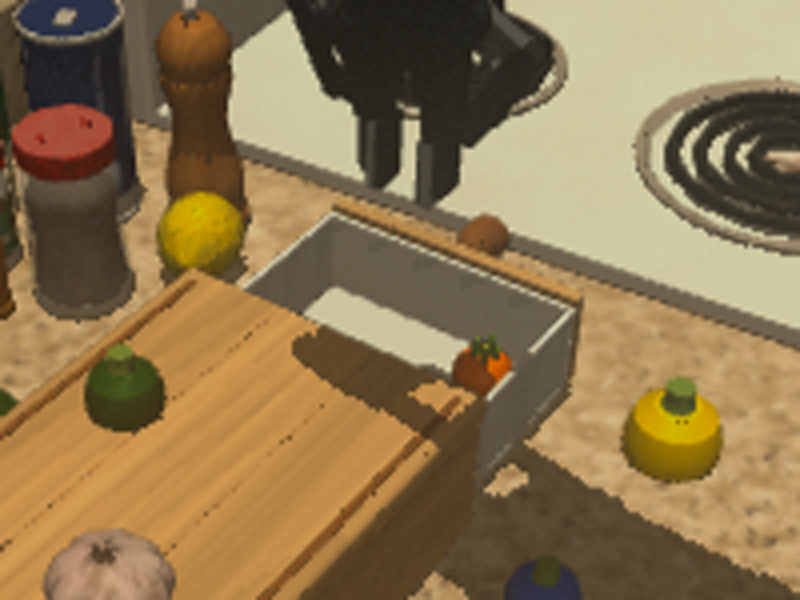

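The carrot lies upright in the drawer at (482,365). Next is the courgette.

Call:
step_arm([
  [0.7,0.4,0],
  [0.8,0.5,0],
  [0.8,0.5,0],
  [0.8,0.5,0],
  [0.8,0.4,0],
], roll=[0,0,0,0,0])

```text
clock: 12.3
tool_pos: [0.6572, 0.0445, 0.2052]
tool_rot: [[0.058, 0.998, -0.003], [0.998, -0.058, -0.0], [-0.0, -0.003, -1.0]]
ft_force: [-0.4, -0.9, -0.1]
grip_width: 0.022
finger_force: 0.0
```

Call:
step_arm([
  [0.04,0,0],
  [0,0,0],
  [0,0,0.8],
  [0,0,0.8],
  [0,0,0.4],
], roll=[0,0,0,0,0])

```text
clock: 12.8
tool_pos: [0.6553, 0.0434, 0.1239]
tool_rot: [[0.059, 0.998, -0.004], [0.998, -0.059, -0.0], [-0.0, -0.004, -1.0]]
ft_force: [0.1, -0.8, 0.1]
grip_width: 0.0224
finger_force: 0.0
```

Call:
step_arm([
  [0,0,0.3],
  [0,0,0.25],
  [0,0,0],
  [-0.1,0,0],
  [-0.1,0,0],
], roll=[0,0,0,0,0])

```text
clock: 13.3
tool_pos: [0.6569, 0.0364, 0.1064]
tool_rot: [[0.057, 0.998, 0.002], [0.998, -0.057, -0.0], [0.0, 0.002, -1.0]]
ft_force: [-0.3, -0.8, -0.1]
grip_width: 0.0225
finger_force: 0.0
```

Call:
step_arm([
  [-0.1,0,0],
  [-0.2,0,0],
  [-0.3,0,0],
  [-0.3,0,0],
  [-0.3,0,0],
], roll=[0,0,0,0,0])

```text
clock: 13.8
tool_pos: [0.6536, -0.0126, 0.1053]
tool_rot: [[0.058, 0.998, -0.0], [0.998, -0.058, -0.0], [-0.0, -0.0, -1.0]]
ft_force: [0.6, -0.0, 0.5]
grip_width: 0.0221
finger_force: 0.1
```

Call:
step_arm([
  [-0.3,0,0],
  [-0.3,0,0],
  [-0.3,0,0],
  [-0.3,0,0],
  [-0.3,0,0],
], roll=[0,0,0,0,0])

```text
clock: 14.3
tool_pos: [0.6502, -0.0722, 0.1053]
tool_rot: [[0.058, 0.998, 0.0], [0.998, -0.058, 0.0], [0.0, 0.0, -1.0]]
ft_force: [-0.3, 0.6, -0.0]
grip_width: 0.0222
finger_force: 0.1
```

Call:
step_arm([
  [-0.25,0,0],
  [-0.2,0,0],
  [-0.2,0,0],
  [-0.2,0,0],
  [-0.15,0,0],
], roll=[0,0,0,0,0])

```text
clock: 14.8
tool_pos: [0.6479, -0.1117, 0.1052]
tool_rot: [[0.058, 0.998, -0.0], [0.998, -0.058, -0.0], [-0.0, -0.0, -1.0]]
ft_force: [0.3, -0.4, -0.9]
grip_width: 0.022
finger_force: 0.0
```

Call:
step_arm([
  [0,0,0],
  [0,0,-0.7],
  [0,0,-0.8],
  [0,0,-0.8],
  [0,0,-0.2],
], roll=[0,0,0,0,0], jaw=0.26)

```text
clock: 15.3
tool_pos: [0.649, -0.111, 0.2095]
tool_rot: [[0.057, 0.998, 0.006], [0.998, -0.057, -0.001], [-0.001, 0.006, -1.0]]
ft_force: [0.1, -0.2, 0.4]
grip_width: 0.022
finger_force: 0.0
```

```bash
python3 - <<'E'
from h import *
c=shot('side','pics/s3.png',200,105,400,255,4)
E
```

```text
(no output)
```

View pics/s3.png

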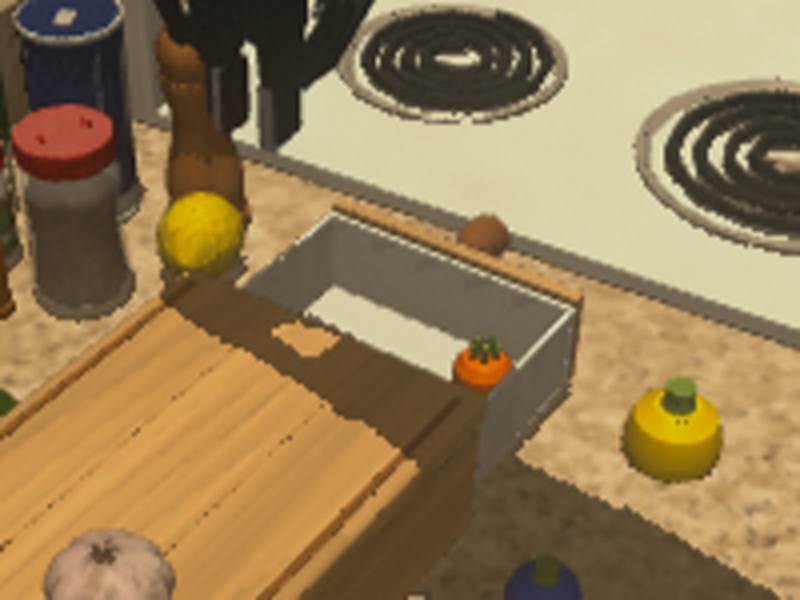

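Call:
step_arm([
  [0.48,-0.72,0],
  [0.48,-0.72,0],
  [0.48,-0.72,0],
  [0.48,-0.72,0],
  [0.48,-0.72,0],
], roll=[0,0,0,0,0], jaw=0.75)

```text
clock: 15.85
tool_pos: [0.5081, -0.006, 0.204]
tool_rot: [[0.058, 0.998, -0.002], [0.998, -0.058, 0.0], [0.0, -0.002, -1.0]]
ft_force: [0.4, -0.4, 1.0]
grip_width: 0.0639
finger_force: 0.0
```

Call:
step_arm([
  [0.48,-0.72,0],
  [0.48,-0.72,0],
  [0.48,-0.72,0],
  [0,0,0.8],
  [0,0,0.8],
], roll=[0,0,0,0,0])

```text
clock: 16.35
tool_pos: [0.4262, 0.0562, 0.1404]
tool_rot: [[0.056, 0.998, 0.001], [0.998, -0.056, 0.0], [0.0, 0.001, -1.0]]
ft_force: [0.6, 0.2, -0.1]
grip_width: 0.0639
finger_force: 0.0
```

Call:
step_arm([
  [0,0,0.6],
  [0,0,0],
  [0,0,0],
  [0,0,0],
  [0,0,0],
], roll=[0,0,0,0,0])

```text
clock: 16.85
tool_pos: [0.4273, 0.0555, 0.1183]
tool_rot: [[0.058, 0.998, 0.002], [0.998, -0.058, 0.0], [0.0, 0.002, -1.0]]
ft_force: [-0.3, -0.4, 0.3]
grip_width: 0.064
finger_force: 0.0
```

```bash
python3 - <<'E'
from h import *
from station import vision
t=vision.read_camera('top');h=cv2.cvtColor(t['frame'],cv2.COLOR_RGB2HSV)
for n,lo,hi,z in [('green',(40,100,25),(80,255,140),.035),('orange',(5,190,120),(16,255,255),.03)]:
    m=cv2.inRange(h,lo,hi);k,_,s,c=cv2.connectedComponentsWithStats(m)
    for i in range(1,k):
        if s[i,4]>30:
            w=onz(t,*c[i],z);print(n,s[i,4],c[i].round(1),w2s(w).round(3))
E
```

```text
green 77 [398.2  61.5] [-0.334 -0.384  0.035]
green 143 [346.3  69.4] [-0.212 -0.362  0.035]
green 173 [299.3  79.3] [-0.102 -0.335  0.035]
green 76 [329.1  78.2] [-0.172 -0.339  0.035]
green 919 [128.8 100.7] [ 0.3   -0.271  0.035]
green 257 [266.6 146. ] [-0.032 -0.17   0.035]
green 51 [327.3 202.2] [-0.175 -0.044  0.035]
orange 1442 [212.9  91.9] [ 0.102 -0.3    0.03 ]
orange 129 [328.8  80.2] [-0.172 -0.336  0.03 ]
orange 89 [349.7 243. ] [-0.228  0.047  0.03 ]
```

The courgette shows in the drawer at station (-0.175,-0.044) and the carrot at (-0.228,0.047). Next I lower onto the onion.

Call:
step_arm([
  [0,0,0.7],
  [0,0,0.7],
  [0,0,0.7],
  [0,0,0.5],
  [0,0,0.15],
], roll=[0,0,0,0,0], jaw=0.65)

```text
clock: 17.4
tool_pos: [0.4261, 0.0555, 0.0061]
tool_rot: [[0.058, 0.998, -0.002], [0.998, -0.058, -0.0], [-0.0, -0.002, -1.0]]
ft_force: [0.6, 0.7, 0.9]
grip_width: 0.0556
finger_force: 0.0
```

Call:
step_arm([
  [0,0,0],
  [0,0,0.05],
  [0,0,0.03],
  [0,0,0],
  [0,0,0],
], roll=[0,0,0,0,0])

```text
clock: 17.9
tool_pos: [0.427, 0.0555, 0.0045]
tool_rot: [[0.058, 0.998, 0.001], [0.998, -0.058, 0.0], [0.0, 0.001, -1.0]]
ft_force: [-0.3, 0.6, 0.2]
grip_width: 0.0552
finger_force: 0.0
```

Call:
step_arm([
  [0,0,0.1],
  [0,0,0.02],
  [0,0,0],
  [0,0,0],
  [0,0,0],
], roll=[0,0,0,0,0], jaw=0.5)

```text
clock: 18.4
tool_pos: [0.4268, 0.0555, -0.0007]
tool_rot: [[0.058, 0.998, 0.0], [0.998, -0.058, -0.0], [-0.0, 0.0, -1.0]]
ft_force: [0.6, 0.0, 0.6]
grip_width: 0.0424
finger_force: 0.0
```

Call:
step_arm([
  [0,0,0],
  [0,0,0],
  [0,0,0],
  [0,0,0],
  [0,0,0],
], roll=[0,0,0,0,0], jaw=0.0)

```text
clock: 18.9
tool_pos: [0.4269, 0.0555, -0.0002]
tool_rot: [[0.058, 0.998, 0.0], [0.998, -0.058, -0.0], [-0.0, 0.0, -1.0]]
ft_force: [-4.2, -0.1, 10.9]
grip_width: 0.0348
finger_force: 58.6
```

Call:
step_arm([
  [0,0,-0.1],
  [0,0,-0.2],
  [0,0,-0.3],
  [0,0,-0.4],
  [0,0,-0.5],
], roll=[0,0,0,0,0])

```text
clock: 19.4
tool_pos: [0.4266, 0.0555, 0.0604]
tool_rot: [[0.058, 0.998, -0.0], [0.998, -0.058, -0.0], [-0.0, -0.0, -1.0]]
ft_force: [0.8, -0.8, -0.0]
grip_width: 0.0347
finger_force: 59.9
```

Call:
step_arm([
  [0,0,-0.7],
  [0,0,-0.7],
  [0,0,-0.7],
  [0,0,-0.5],
  [0,0,0],
], roll=[0,0,0,0,0])

```text
clock: 19.9
tool_pos: [0.4278, 0.0556, 0.1665]
tool_rot: [[0.058, 0.998, 0.005], [0.998, -0.058, 0.0], [0.001, 0.005, -1.0]]
ft_force: [0.3, 0.2, -0.4]
grip_width: 0.0348
finger_force: 59.9
```

```bash
python3 - <<'E'
from h import *
from station import ctrl
s=ctrl.observe();R,p=st();T=s['tool_pos'];q=R@[-.228,-.025,.0]+p
print(T,s['grip_width'],s['finger_force'],q,(s['tool_rot'].T@np.array([q[0]-T[0],q[1]-T[1],0])/.04).round(2))
shot('side','pics/s4.png',190,105,390,255,4)
E
```

```text
[0.42780946 0.05557354 0.16651821] 0.034788647680011116 59.93217933923006 [ 0.62229042 -0.20540463  0.        ] [-6.23  5.23  0.02]
```

Call:
step_arm([
  [-0.6,0.5,0],
  [-0.65,0.55,0],
  [-0.65,0.55,0],
  [-0.65,0.55,0],
  [-0.65,0.55,0],
], roll=[0,0,0,0,0])

```text
clock: 20.45
tool_pos: [0.5274, -0.0796, 0.1623]
tool_rot: [[0.058, 0.998, -0.002], [0.998, -0.058, 0.0], [0.0, -0.002, -1.0]]
ft_force: [-0.5, 1.7, 0.3]
grip_width: 0.0347
finger_force: 59.9
```

Call:
step_arm([
  [-0.65,0.55,0],
  [-0.65,0.55,0],
  [-0.65,0.55,0],
  [-0.65,0.5,0],
  [-0.43,0.4,0],
], roll=[0,0,0,0,0])

```text
clock: 20.95
tool_pos: [0.6222, -0.207, 0.1618]
tool_rot: [[0.059, 0.998, -0.002], [0.998, -0.059, 0.001], [0.001, -0.002, -1.0]]
ft_force: [-0.4, 0.4, -0.2]
grip_width: 0.0347
finger_force: 59.9
```

Call:
step_arm([
  [0,0,0],
  [0,0,0.7],
  [0,0,0.8],
  [0,0,0.7],
  [0,0,0],
], roll=[0,0,0,0,0])

```text
clock: 21.45
tool_pos: [0.6196, -0.2041, 0.0705]
tool_rot: [[0.057, 0.998, -0.008], [0.998, -0.057, 0.003], [0.003, -0.008, -1.0]]
ft_force: [-0.2, -0.1, 0.2]
grip_width: 0.0352
finger_force: 60.0
```

Call:
step_arm([
  [0,0,0.4],
  [0,0,0.3],
  [0,0,0],
  [0,0,0],
  [0,0,0],
], roll=[0,0,0,0,0])

```text
clock: 21.95
tool_pos: [0.6225, -0.2055, 0.0482]
tool_rot: [[0.058, 0.998, 0.001], [0.998, -0.058, -0.0], [-0.0, 0.001, -1.0]]
ft_force: [0.3, -0.7, -1.1]
grip_width: 0.0345
finger_force: 60.0
```

Call:
step_arm([
  [0,0,0.3],
  [0,0,0.2],
  [0,0,0],
  [0,0,0],
  [0,0,0],
], roll=[0,0,0,0,0])

```text
clock: 22.45
tool_pos: [0.6222, -0.2054, 0.0275]
tool_rot: [[0.058, 0.998, 0.0], [0.998, -0.058, -0.0], [-0.0, 0.0, -1.0]]
ft_force: [0.6, -0.5, -0.1]
grip_width: 0.0343
finger_force: 60.0
```

Call:
step_arm([
  [0,0,0],
  [0,0,0],
  [0,0,0],
  [0,0,-0.2],
  [0,0,-0.4],
], roll=[0,0,0,0,0], jaw=0.6)

```text
clock: 22.95
tool_pos: [0.6216, -0.2052, 0.0512]
tool_rot: [[0.058, 0.998, -0.002], [0.998, -0.058, 0.001], [0.001, -0.002, -1.0]]
ft_force: [1.1, -0.2, 0.4]
grip_width: 0.0511
finger_force: 0.0
```

Call:
step_arm([
  [0,0,-0.8],
  [0,0,-0.8],
  [0,0,-0.8],
  [-0.3,-0.1,-0.4],
  [-0.6,-0.1,0],
], roll=[0,0,0,0,0])

```text
clock: 23.45
tool_pos: [0.6128, -0.2411, 0.1671]
tool_rot: [[0.056, 0.998, 0.005], [0.998, -0.056, -0.002], [-0.002, 0.005, -1.0]]
ft_force: [0.4, -1.6, 0.5]
grip_width: 0.0512
finger_force: 0.0
```

Call:
step_arm([
  [-0.7,-0.1,0],
  [-0.7,-0.1,0],
  [-0.7,-0.1,0],
  [-0.2,-0.1,0],
  [0,0,0],
], roll=[0,0,0,0,0], jaw=0.0)

```text
clock: 23.95
tool_pos: [0.5897, -0.3331, 0.1632]
tool_rot: [[0.06, 0.998, -0.0], [0.998, -0.06, 0.0], [0.0, -0.0, -1.0]]
ft_force: [-0.4, 0.1, 0.4]
grip_width: 0.0002
finger_force: 0.0
```

```bash
python3 - <<'E'
from h import *
c=shot('side','pics/s5.png',200,105,400,255,4)
from station import ctrl
print(w2s(ctrl.observe()['tool_pos']))
E
```

```text
[-3.56090085e-01 -1.75631554e-04  1.63269689e-01]
```

View pics/s5.png

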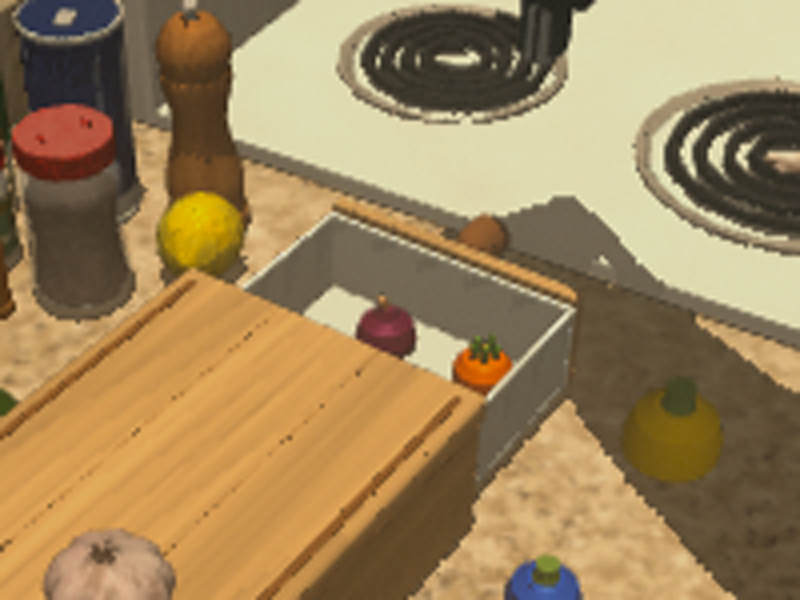

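The onion (386,330) and carrot (482,365) stand in the drawer, with the courgette hidden near the board edge. Next I push the drawer shut.

Call:
step_arm([
  [0.15,0,0.5],
  [0,0,0.7],
  [0,0,0.7],
  [0,0,0.4],
  [0,0,0],
], roll=[0,0,0,0,0])

```text
clock: 24.5
tool_pos: [0.5905, -0.3244, 0.0691]
tool_rot: [[0.057, 0.998, -0.003], [0.998, -0.057, 0.002], [0.002, -0.003, -1.0]]
ft_force: [-0.1, -0.1, 0.2]
grip_width: -0.0001
finger_force: 0.0
```

Call:
step_arm([
  [0,0,0.3],
  [0,0,0.25],
  [0,0,0],
  [0.1,0,0],
  [0.1,0,0],
], roll=[0,0,0,0,0])

```text
clock: 25.0
tool_pos: [0.5918, -0.3177, 0.0499]
tool_rot: [[0.058, 0.998, 0.001], [0.998, -0.058, -0.0], [-0.0, 0.001, -1.0]]
ft_force: [-0.6, -0.8, -0.2]
grip_width: -0.0005
finger_force: 0.0
```

Call:
step_arm([
  [0.1,0,0],
  [0.1,0,0],
  [0.15,0,0],
  [0.2,0,0],
  [0.2,0,0],
], roll=[0,0,0,0,0])

```text
clock: 25.5
tool_pos: [0.5934, -0.2873, 0.0495]
tool_rot: [[0.058, 0.998, 0.0], [0.998, -0.058, -0.0], [-0.0, 0.0, -1.0]]
ft_force: [-0.1, -1.0, 0.3]
grip_width: -0.0001
finger_force: 0.9
```

Call:
step_arm([
  [0.2,0,0],
  [0.2,0,0],
  [0.2,0,0],
  [0.2,0,0],
  [0.2,0,0],
], roll=[0,0,0,0,0])

```text
clock: 26.0
tool_pos: [0.5956, -0.2473, 0.0493]
tool_rot: [[0.058, 0.998, 0.0], [0.998, -0.058, -0.0], [-0.0, 0.0, -1.0]]
ft_force: [0.1, -1.5, 0.7]
grip_width: -0.0
finger_force: 0.9
```

Call:
step_arm([
  [0.2,0,0],
  [0.2,0,0],
  [0.2,0,0],
  [0.2,0,0],
  [0.2,0,0],
], roll=[0,0,0,0,0])

```text
clock: 26.5
tool_pos: [0.5979, -0.2073, 0.0493]
tool_rot: [[0.058, 0.998, 0.0], [0.998, -0.058, -0.0], [-0.0, 0.0, -1.0]]
ft_force: [1.3, -1.4, -0.6]
grip_width: -0.0002
finger_force: 0.9
```

Call:
step_arm([
  [0.15,0,0],
  [0.15,0,0],
  [0.1,0,0],
  [0,0,0],
  [0,0,0],
], roll=[0,0,0,0,0])

```text
clock: 27.0
tool_pos: [0.5987, -0.1919, 0.0491]
tool_rot: [[0.058, 0.998, -0.0], [0.998, -0.058, 0.0], [0.0, -0.0, -1.0]]
ft_force: [0.6, 0.0, 0.3]
grip_width: 0.0002
finger_force: 0.0
```

Call:
step_arm([
  [0.1,0,0],
  [0.1,0,0],
  [0.1,0,0],
  [0.1,0,0],
  [0,0,0],
], roll=[0,0,0,0,0])

```text
clock: 27.5
tool_pos: [0.5998, -0.1753, 0.0493]
tool_rot: [[0.057, 0.998, -0.0], [0.998, -0.057, 0.0], [0.0, -0.0, -1.0]]
ft_force: [-0.7, 0.1, -0.1]
grip_width: -0.0001
finger_force: 0.0
```

Call:
step_arm([
  [0.05,0,0],
  [0.05,0,0],
  [0.05,0,0],
  [0,0,0],
  [0,0,0],
], roll=[0,0,0,0,0])

```text
clock: 28.0
tool_pos: [0.6001, -0.1699, 0.0493]
tool_rot: [[0.058, 0.998, -0.0], [0.998, -0.058, 0.0], [0.0, -0.0, -1.0]]
ft_force: [-1.0, 0.0, 0.0]
grip_width: -0.0001
finger_force: 0.0
```

Call:
step_arm([
  [0.05,0,0],
  [0.05,0,0],
  [0,0,0],
  [0,0,0],
  [0,0,0],
], roll=[0,0,0,0,0])

```text
clock: 28.5
tool_pos: [0.6003, -0.1664, 0.0493]
tool_rot: [[0.058, 0.998, 0.0], [0.998, -0.058, -0.001], [-0.001, 0.0, -1.0]]
ft_force: [-0.7, -5.9, -1.3]
grip_width: 0.0005
finger_force: 2.6
```

Call:
step_arm([
  [0.05,0,0],
  [0.05,0,0],
  [0,0,0],
  [0,0,0],
  [0,0,0],
], roll=[0,0,0,0,0])

```text
clock: 29.0
tool_pos: [0.6003, -0.1661, 0.0494]
tool_rot: [[0.059, 0.998, 0.001], [0.998, -0.059, -0.005], [-0.005, 0.001, -1.0]]
ft_force: [-1.6, -30.6, -4.2]
grip_width: 0.0
finger_force: 15.2
```

The force rises sharply without further motion, so the drawer is at its stop. I back off and check.

Call:
step_arm([
  [-0.2,0,0],
  [-0.5,0,0],
  [-0.3,0,-0.5],
  [0,0,-0.8],
  [0,0,-0.8],
], roll=[0,0,0,0,0])

```text
clock: 29.5
tool_pos: [0.5979, -0.2019, 0.1339]
tool_rot: [[0.058, 0.998, -0.001], [0.998, -0.058, 0.001], [0.001, -0.001, -1.0]]
ft_force: [0.6, 0.7, 0.5]
grip_width: -0.0001
finger_force: 0.0
```

Call:
step_arm([
  [0,0,-0.8],
  [0,-0.5,-0.5],
  [0,-0.9,0],
  [0,-0.9,0],
  [0,-0.9,0],
], roll=[0,0,0,0,0])

```text
clock: 30.0
tool_pos: [0.4691, -0.194, 0.1852]
tool_rot: [[0.057, 0.998, 0.0], [0.998, -0.057, 0.001], [0.001, 0.0, -1.0]]
ft_force: [1.9, 0.4, 0.2]
grip_width: -0.0004
finger_force: 0.0
```

Call:
step_arm([
  [0,-0.9,0],
  [0,0,0],
  [0,0,0],
  [0,0,0],
  [0,0,0],
], roll=[0,0,0,0,0])

```text
clock: 30.5
tool_pos: [0.4352, -0.1925, 0.1851]
tool_rot: [[0.057, 0.998, -0.0], [0.998, -0.057, 0.0], [0.0, -0.0, -1.0]]
ft_force: [-0.1, 0.5, -0.1]
grip_width: 0.0002
finger_force: 0.0
```

```bash
python3 - <<'E'
from h import *
from station import vision
c=vision.read_camera('top');s=vision.read_camera('side')
im=np.hstack([c['frame'][140:310,170:370],s['frame'][115:285,150:350]])[...,::-1]
cv2.imwrite('pics/end.png',cv2.resize(im,None,fx=2,fy=2,interpolation=cv2.INTER_CUBIC))
E
```

```text
(no output)
```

View pics/end.png

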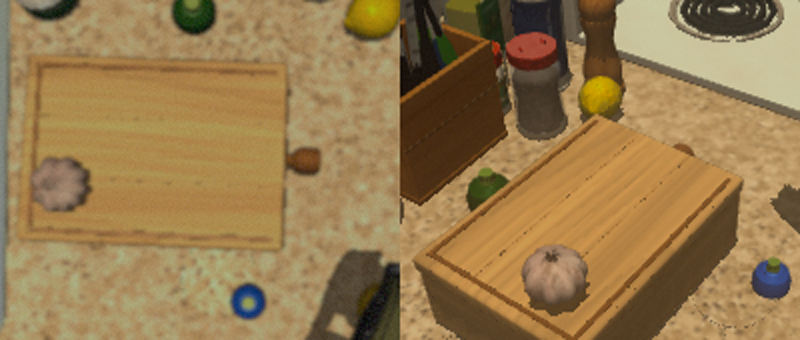

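The drawer is shut: the knob's outer end is at (321,160), about 8 mm further in than at the start, and the push ended at the stop. The garlic hasn't moved, and nothing else is left on the board. I'm handing in.

```bash
python3 -c "
from station import ctrl
print(ctrl.close_job())"
```

```text
the job is handed in; nothing more can be done
None
```

Job handed in at about 31 s: I swept the carrot and courgette ends into the drawer, dropped the onion end in and pushed the drawer shut against its stop; the garlic stayed where it was.

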